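Strip the spice mill and pack its grinding set

TASK

Strip the spice mill for washing: undo its bar-grip nut, which has a left-hand thread, so it comes off by turning it clockwise as seen from above, without forcing it, and lay it in the low steel tray. Then lift the square burr block off the spindle and stack the grinding set squarely in the carrier's pocket: the burr block at the bottom, next every spacer frame lying on the worktop (one to three of them), last the cover plate with its knob upward. Leave the salt shaker, the tin and the kitchen timer where they are.

Things in the scene. Friction and masses are not known exactly. Their poses are not given: they have to be found in the camera images.
- mill: Spice mill base, fixed: white housing 110 x 110 mm, round steel deck 45 mm above its origin (underside centre), z up. A vertical spindle at the centre reaches 44 mm above the deck, with a coarse LEFT-HAND two-start thread, 24 mm outside diameter, 24 mm lead: a nut rises 3.8 mm per radian of clockwise turn seen from above; anticlockwise only tightens.
- nut: Aluminium nut, 80 g: round body 38 mm wide, 30 high, on top a bar grip 40 long (its x) x 12 x 18 high. Origin: underside centre, z up. Starts home on the burr block, 65 mm above the mill's origin, bar within 0.15 rad of the mill's x. 2.7 to 3.1 rad clockwise, in about three grasps, frees it (it stays put between; 2 mm axial play); then it lifts straight off the spindle, which is 24 mm deep in it.
- burr_block: Dark steel block 56 x 56 x 20 mm with a 29 mm through hole, lying loose on the mill's deck over the spindle (24 mm thread) under the nut, at any small yaw; about 220 g (varies). Origin: centre of its underside, x and y along its sides. It may lie either way up.
- carrier: Grey plastic carrier, fixed: floor plate 96 x 96 x 6 mm with four corner angles round a pocket 60 x 60 mm, sides along its x and y. The angles rise to 62 mm above its origin (underside centre) and end in flared lips up to 72 mm. On each of the four sides 32 mm is open between the angles, for a finger.
- pocket (a point): Centre of the carrier's pocket, on the top of its floor plate; axes as the carrier's.
- tray: Low open steel tray for the nut, fixed: 110 x 110 mm, walls 4 mm thick and 20 mm high, floor about 4 mm. Origin: underside centre, x and y along its sides. (Round the work: a wall cabinet hangs beyond x = 0.70 m from 0.45 m up and a side wall stands beyond y = 0.47 m; keep the wrist clear of them, also on the way in.)
- spacer_0: Square steel spacer frame, 56 x 56 x 10 mm, with an open square centre 40 mm wide, lying on the worktop; 70 g. One to three of the three are present. Origin: centre of its underside, x and y along its sides. It may lie either way up, and all are alike.
- spacer_1: Square steel spacer frame, 56 x 56 x 10 mm, with an open square centre 40 mm wide, lying on the worktop; 70 g. One to three of the three are present. Origin: centre of its underside, x and y along its sides. It may lie either way up, and all are alike.
- spacer_2: Square steel spacer frame, 56 x 56 x 10 mm, with an open square centre 40 mm wide, lying on the worktop; 70 g. One to three of the three are present. Origin: centre of its underside, x and y along its sides. It may lie either way up, and all are alike.
- cover: Square solid steel cover plate, 56 x 56 x 10 mm, with a round knob (24 mm wide) on top, 24 mm high in all, lying on the worktop knob up; 120 g. Origin: centre of its underside, x and y along its sides, z up through the knob.
- salt_shaker: Glass salt shaker, 44 mm wide, 90 mm high, behind the work; leave it alone. Origin: underside centre.
- tin: Food tin, 75 mm wide, 58 mm high, behind the work; leave it alone. Origin: underside centre.
- kitchen_timer: Red and white kitchen timer, 65 mm wide, 52 mm high, near the front right; leave it alone. Origin: underside centre.

How it is judged (in metres and radians):
On the way, in this order (a step that is already met when the one before it is completed fails the run):
1. the nut is unscrewed and lies in the tray (x of nut in the frame of tray between -0.05 and 0.05 m and y of nut in the frame of tray between -0.05 and 0.05 m and height (world z) of nut between 0 and 0.055 m and linear speed of nut below 0.05 m/s), for 0.2 s.
2. the burr block sits flat on the floor of the carrier's pocket (horizontal distance between burr_block and pocket below 0.006 m and z of burr_block in the frame of pocket between -0.003 and 0.023 m and linear speed of burr_block below 0.03 m/s and angle between the z axis of burr_block and the z axis of pocket, either way round below 0.08 rad), for 0.2 s.
3. every spacer that is present lies flat in the pocket on top of the burr block (all of step 2 and horizontal distance between each of spacer_0, spacer_1, spacer_2 and pocket below 0.006 m and z of spacer_0 in the frame of pocket between 0.017 and 0.053 m and linear speed of each of spacer_0, spacer_1, spacer_2 below 0.03 m/s and angle between the z axis of each of spacer_0, spacer_1, spacer_2 and the z axis of pocket, either way round below 0.08 rad and z of spacer_1 in the frame of pocket between 0.017 and 0.053 m and z of spacer_2 in the frame of pocket between 0.017 and 0.053 m), for 0.2 s.
4. the cover lies flat in the pocket on top of all spacers, knob up (all of step 3 and horizontal distance between cover and pocket below 0.006 m and z of cover in the frame of pocket between 0.026 and 0.053 m and linear speed of cover below 0.03 m/s and angle between cover's own z axis and vertical below 0.08 rad and z of each of spacer_0, spacer_1, spacer_2 in the frame of cover below 0.003 m), for 0.2 s.
At the end, for the whole second after the job is handed in: the nut lies within the tray; burr block, all present spacers and, on top, the cover (knob up) lie flat (within 0.08 rad) and at rest in the pocket, each within 6 mm of its axis, stacked directly on one another in that order (all of step 1 and all of step 4); the robot touches nothing.
It fails at once if the salt shaker is moved by more than 30 mm (distance of salt_shaker from where it was at the start of the episode above 0.03 m).
It fails at once if the tin is moved by more than 30 mm (distance of tin from where it was at the start of the episode above 0.03 m).
It fails at once if the kitchen timer is moved by more than 30 mm (distance of kitchen_timer from where it was at the start of the episode above 0.03 m).
It fails at once if the nut is forced against its thread with more than 120 N (contact force between nut and mill above 120 N).
Of spacer_0, spacer_1, spacer_2 only 1 to 3 are there at a start; the rules pass over those that are not, and their reading is None.
At some moment in a run one of spacer_0, spacer_1, spacer_2, cover may be knocked a few centimetres aside while the robot is not near it.
Once in a run the grip may slacken for a moment while it holds something.
It also fails if it takes over 210 s, if anything falls off the work surface, if the arm or the gripper's body presses on something with over 40 N, if the wrist force passes 120 N, or if a joint passes its speed limit or range.

ROBOT

A 6-joint arm with a two-finger parallel gripper is mounted at the origin on a cart in front of the work surface, level with it; the furniture and walls round the work are solid. World frame = base frame: x ahead of the robot, y to its left, z up, the work surface at z = 0. Lengths are in m, angles in degrees, forces in N, time in s.
With the tool pointing down it reaches from about 0.325 to 0.9 m from the base axis. Payload 3.5 kg.
Tool frame: the origin (TCP) lies at the very end of the fingers, on their centre line; the grasp point (between the pads) lies 19 mm behind it; z points along the fingers, y is the line along which they close (so a half turn about z gives the same grasp; the last joint's range is limited). The gripper opens to 85 mm and grips with 20 to 120 N. Pads are 22 mm wide; open, the fingers measure 114 mm over their backs; the gripper's body (76 mm by 85 mm) begins 54 mm behind the grasp point. The pads swing forward as they close: fully open they stand 13 mm farther back than shut.
Start: joints at [-73.476, 15.837, -1.513, 72.651, 0, 84.076], TCP at [0.239, -0.578, 0.231] pointing down, gripper open.
Joint ranges: [-178.77, 178.77], [-48.84, 107.48], [-61.69, 71.31], [-111.58, 123.2], [-90, 87.43], [-180, 180]. Speed limits (degrees/s): [147.25, 147.25, 180, 180, 180, 180].

INTERFACE

Orientations are given as [roll, pitch, yaw] about the fixed x, y, z axes, in that order (R = Rz(yaw) Ry(pitch) Rx(roll)).
In Python, from plant import manip, eyes gives the robot as it stands.
- The arm moves only by the tool servo_tool, never from a script. Its argument "plan" is a list of rows, each a list of 3 entries, a list of its own where there are three numbers: the finger opening in m, from 0 to 0.0854, then the shift along the tool's x, y, z in m, then the turn, a rotation vector about the tool's x, y, z in rad. A call has 1 to 20 rows; each row shifts and turns the commanded pose from where the row before left it, along the tool's axes as they then stand; what a row does not reach is not made up. A row lasts 1/8 s, in which the tool goes at most 62.5 mm and 10.7 degrees, less where a joint would pass 70% of its speed; a pose out of reach is approached as far as the arm can. A call is refused whole if a number of a shift passes 0.0625 or a number of a turn 0.188, either way. A call with a gripper value outside its range is refused whole. The fingers move at their own pace and stop on an object; "newtons" is the grip in N (left out, the last holds). Time passes only in rows, so rows that do not move let the fingers close. It gives the time, the measured TCP pose, the force, the opening and the grip force at its end, in the units of the state.
- manip.sense(): the state, without advancing time (a new reading comes with each control period).
- eyes.capture(name): name is "scene" or "top" or "wrist"; returns (picture, depth): 384x512x3 uint8, red, green, blue; 384x512 float32, m along the optical axis (not along the pixel's ray), 0 where there is no reading.
- eyes.get_calibration(name): a dict with "K" (3x3 intrinsics, pixels), "cam_to_world" (4x4, takes a point from camera to world coordinates). Camera axes: x right, y down, z forward; pixel columns grow to the right and rows downward; lengths in m; the calibration is good to about 2 mm. A picture is of the moment at which its call begins: read the wrist's pose just before it. get_calibration takes no time and is no camera call; for the wrist camera it gives the pose at the moment of the call.
- manip.finish_job(): hands the job in; it is judged then, once.
Trained networks look in the newest picture that a camera, given by its name, has taken for a name from the list of things; names that differ only in an ending like _2 or _b are one class to them, and where a whole thing is asked for, a point or a joint stands for the part that bears it (a point fixed in the world has none). Each returns a list of dicts, best first, with "conf" (0 to 1); they miss things now and then, are a little off and sometimes report something else, mostly with a low value. They report only what shows in the picture. A call takes as long as a camera call.
- eyes.find_in(camera, target): "box" ([centre column, centre row, width, height] in pixels, round what is visible of it).
- eyes.tip_of(camera, target): "at" ([column, row] in pixels: a listed point, or the origin of a listed thing).
The state is a dict: "time": time; "qpos": joint angles; "qd": joint speeds; "joint_torque": joint torques, N m; "tcp_pos": TCP position; "tcp_rot": TCP orientation; "force": force on the tool from outside, world axes, zero at the start; "moment": the same for the moment, N m; "gripper_width": opening from 0.0 (shut) to 1.0 (fully open); "grasp_force": force on a finger pad.
Only numpy, scipy, OpenCV 4.12 (cv2) and the standard library are available. Lean on these libraries where they do the work, as an engineer would, in place of code of your own. Each camera call takes 0.05 s, during which the arm holds its last target. There are 200 camera calls.

## Working session

There is one attempt and no reset: what is moved stays moved. The work goes in short steps, Python scripts to look and compute and a tool call to move; the robot and the scene stay as the last step left them, time stands still between calls to the robot, and variables do not carry over. Pictures are saved under pics/ and viewed, at most 14 in all, crops included, and the job is handed in when it is done.

Besides the shell and the picture viewer there is one more tool, called after ">>>" as a command line: name --argument value ..., lists and objects as JSON in quotes. servo_tool: Moves the arm, as the interface text tells. Its arguments: {"type":"object","properties":{"plan":{"type":"array","items":{"type":"array"}},"newtons":{"type":"number"}},"required":["plan"]}

```bash
ls; mkdir -p pics; cat > h.py <<'E'
from plant import manip, eyes
import numpy as np, cv2
def cap(c,fn=None):
    im,d=eyes.capture(c); 
    if fn: cv2.imwrite('pics/'+fn,im[:,:,::-1])
    return im,d
def pts(c,d):
    k=eyes.get_calibration(c);K=np.array(k['K']);T=np.array(k['cam_to_world'])
    v,u=np.mgrid[:d.shape[0],:d.shape[1]]
    P=np.stack([(u-K[0,2])/K[0,0]*d,(v-K[1,2])/K[1,1]*d,d],-1)
    W=P@T[:3,:3].T+T[:3,3]; W[d<=0]=np.nan
    return W
E
python3 - <<'E'
from h import *
np.set_printoptions(precision=3,suppress=True)
im,d=cap('top','top0.png'); W=pts('top',d); np.save('top0.npy',W)
for n in ['mill','nut','burr_block','carrier','tray','spacer_0','cover','salt_shaker','tin','kitchen_timer']:
    for r in eyes.find_in('top',n)[:4]:
        b=r['box']; c=W[int(np.clip(b[1],0,383)),int(np.clip(b[0],0,511))]; print(n,round(r['conf'],2),np.round(b),c)
im,d=cap('scene','scene0.png')
print(manip.sense()); print(eyes.get_calibration('top'))
E
```

```text
pics
mill 0.8 [301. 200.  50.  45.] [0.591 0.006 0.111]
nut 0.82 [301. 192.  18.  21.] [0.606 0.004 0.115]
nut 0.54 [299. 202.  50.  51.] [0.591 0.007 0.091]
burr_block 0.79 [302. 197.  29.  27.] [0.598 0.004 0.111]
carrier 0.83 [165. 204.  44.  41.] [0.608 0.328 0.005]
tray 0.86 [239. 204.  52.  51.] [0.608 0.148 0.003]
spacer_0 0.55 [205. 253.  29.  23.] [0.488 0.231 0.001]
spacer_0 0.49 [251. 252.  29.  28.] [0.486 0.118 0.001]
cover 0.58 [164. 253.  31.  31.] [0.486 0.325 0.025]
salt_shaker 0.72 [206. 252.  27.  25.] [ 0.489  0.229 -0.003]
salt_shaker 0.26 [162. 254.  30.  28.] [0.486 0.328 0.023]
tin 0.74 [200. 149.  31.  39.] [0.733 0.237 0.053]
kitchen_timer 0.93 [367. 256.  32.  27.] [ 0.471 -0.151  0.041]
{'time': 0.6, 'qpos': array([-73.474,  15.836,  -1.51 ,  72.65 ,   0.002,  84.077]), 'qd': array([-0.079,  0.005, -0.017, -0.021,  0.029, -0.011]), 'joint_torque': array([ -0.   , -44.517,  29.537,   0.001,  -0.   ,  -0.   ]), 'tcp_pos': array([ 0.239, -0.578,  0.231]), 'tcp_rot': array([179.996,  -0.002,  22.45 ]), 'force': array([ 0.249, -0.155,  0.709]), 'moment': array([0.041, 0.032, 0.022]), 'grasp_force': 0.0, 'gripper_width': 1.0022464734001004}
{'K': array([[415.323,   0.   , 252.266],
       [  0.   , 415.323, 193.901],
       [  0.   ,   0.   ,   1.   ]]), 'cam_to_world': array([[-0.019, -0.974,  0.226,  0.397],
       [-1.   ,  0.019, -0.003,  0.115],
       [-0.001, -0.226, -0.974,  1.011],
       [ 0.   ,  0.   ,  0.   ,  1.   ]])}
```

```bash
python3 - <<'E'
import cv2
a=cv2.imread('pics/top0.png')[110:290,110:410]
cv2.imwrite('pics/top0c.png',cv2.resize(a,None,fx=2.6,fy=2.6,interpolation=cv2.INTER_CUBIC))
E
```

```text
(no output)
```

View pics/top0c.png

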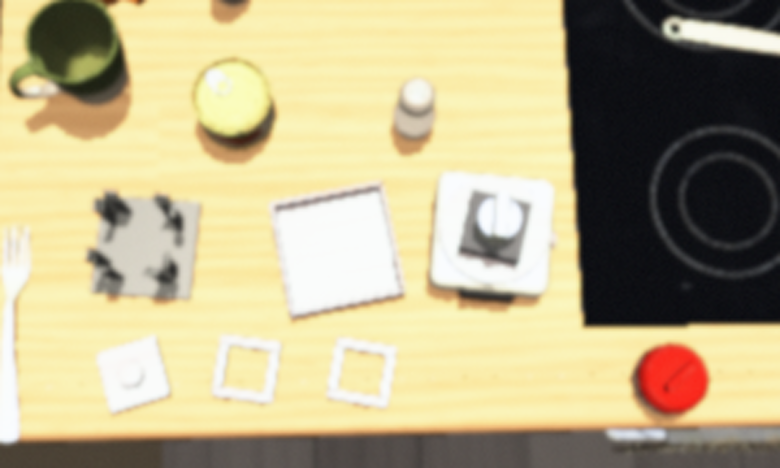

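View pics/scene0.png

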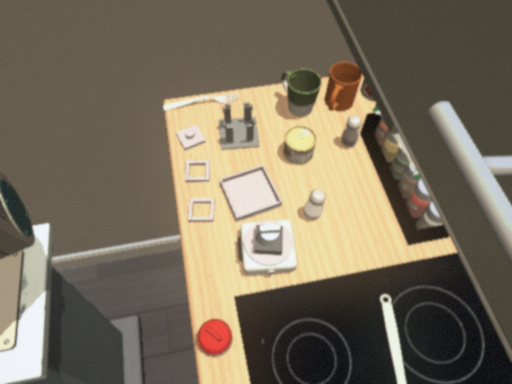

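The crop shows the carrier at the left (145,245) and the tray in the middle (338,250). The mill, with its nut bar upright in the picture, is at (495,235). The cover is at (133,375), with spacers at (246,370) and (362,372), so two spacers are present. I'll go above the mill for a close look.

>>> servo_tool --plan '[[0.085, [0.0376, -0.0291, -0.0071], [0, 0, 0]], [0.085, [0.0376, -0.0291, -0.0071], [0, 0, 0]], [0.085, [0.0376, -0.0291, -0.0071], [0, 0, 0]], [0.085, [0.0376, -0.0291, -0.0071], [0, 0, 0]], [0.085, [0.0376, -0.0291, -0.0071], [0, 0, 0]], [0.085, [0.0376, -0.0291, -0.0071], [0, 0, 0]], [0.085, [0.0376, -0.0291, -0.0071], [0, 0, 0]], [0.085, [0.0376, -0.0291, -0.0071], [0, 0, 0]], [0.085, [0.0376, -0.0291, -0.0071], [0, 0, 0]], [0.085, [0.0376, -0.0291, -0.0071], [0, 0, 0]], [0.085, [0.0376, -0.0291, -0.0071], [0, 0, 0]], [0.085, [0.0376, -0.0291, -0.0071], [0, 0, 0]], [0.085, [0.0376, -0.0291, -0.0071], [0, 0, 0]], [0.085, [0.0376, -0.0291, -0.0071], [0, 0, 0]], [0.085, [0, 0, 0], [0, 0, -0.184]], [0.085, [0, 0, 0], [0, 0, -0.184]], [0.085, [0, 0, 0], [0, 0, -0.184]], [0.085, [0, 0, 0], [0, 0, -0.184]], [0.085, [0, 0, 0], [0, 0, -0.184]], [0.085, [0, 0, 0], [0, 0, -0.184]]]'

```text
time: 3.1
tcp_pos: [0.5696, -0.0001, 0.3308]
tcp_rot: [180.0, 0.0, 86.1]
force: [0.2, 0.6, 0.2]
gripper_width: 0.993
grasp_force: 0.0
```

>>> servo_tool --plan '[[0.085, [0, 0, 0], [0, 0, -0.184]], [0.085, [0, 0, 0], [0, 0, -0.184]], [0.085, [0, 0, 0], [0, 0, -0.184]], [0.085, [0, 0, 0], [0, 0, -0.184]], [0.085, [0, 0, 0], [0, 0, -0.184]], [0.085, [0, 0, 0], [0, 0, -0.184]], [0.085, [0, 0, 0], [0, 0, -0.184]], [0.085, [0, 0, 0], [0, 0, -0.184]], [0.085, [0, 0, 0], [0, 0, -0.174]], [0.085, [0, 0, 0], [0, 0, 0]], [0.085, [0, 0, 0], [0, 0, 0]]]'

```text
time: 4.47
tcp_pos: [0.5696, -0.0001, 0.3308]
tcp_rot: [-180.0, 0.0, 179.9]
force: [-0.2, -0.3, 0.3]
gripper_width: 0.993
grasp_force: 0.0
```

```bash
python3 - <<'E'
from h import *
np.set_printoptions(precision=4,suppress=True)
s=manip.sense();print(s['tcp_pos'],s['tcp_rot'],s['qpos'])
im,d=cap('wrist','w1.png');W=pts('wrist',d);np.save('w1.npy',W)
print(eyes.get_calibration('wrist'))
for n in ['nut','burr_block','mill']:
    for r in eyes.find_in('wrist',n)[:2]: print(n,r)
E
```

```text
[ 0.5696 -0.0001  0.3308] [-180.        0.0055  179.8721] [-6.5119  8.1818  0.8616 82.6744  0.0006 -6.384 ]
{'K': array([[296.7512,   0.    , 257.0322],
       [  0.    , 296.7512, 192.3634],
       [  0.    ,   0.    ,   1.    ]]), 'cam_to_world': array([[ 0.0028,  0.9563,  0.2925,  0.4952],
       [ 1.    , -0.0023, -0.0019,  0.0006],
       [-0.0011,  0.2925, -0.9563,  0.4736],
       [ 0.    ,  0.    ,  0.    ,  1.    ]])}
nut {'box': [258.1, 188.9, 29.5, 40.6], 'conf': 0.96}
burr_block {'box': [258.0, 184.1, 52.7, 48.9], 'conf': 0.85}
mill {'box': [259.4, 176.6, 80.7, 78.1], 'conf': 0.69}
```

View pics/w1.png

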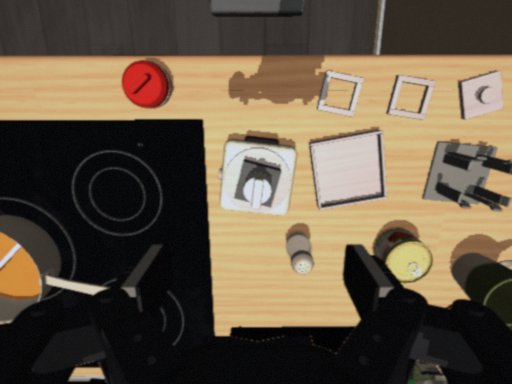

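The wrist view shows the nut bar at (258,190) on the mill, the tray at (347,170) and the carrier at (468,175). The spacers are at (340,93) and (411,97), and the cover is at (481,95).

```bash
cat >> h.py <<'E'
def rect(W,x0,x1,y0,y1,z0,z1):
    m=(W[...,0]>x0)&(W[...,0]<x1)&(W[...,1]>y0)&(W[...,1]<y1)&(W[...,2]>z0)&(W[...,2]<z1)
    p=W[m]
    if len(p)<5: return None
    (c,s,a)=cv2.minAreaRect((p[:,:2]*1000).astype(np.float32))
    return len(p),np.round(c,1),np.round(s,1),round(a,1),np.round(1000*np.median(p[:,2]),1)
E
python3 - <<'E'
from h import *
A=np.load('w1.npy');B=np.load('top0.npy')
for W in (A,B):
    print('bar',rect(W,.55,.65,-.05,.06,.106,.12))
    print('burrtop',rect(W,.55,.65,-.05,.06,.058,.075))
    print('deck/housing',rect(W,.52,.68,-.07,.08,.035,.052))
    print('tray',rect(W,.54,.68,.07,.23,.012,.03))
    print('carrierplate',rect(W,.55,.67,.26,.40,.0045,.012))
    print('carrier lips',rect(W,.55,.67,.26,.40,.066,.08))
    for n,y0,y1 in(('s0',.07,.17),('s1',.18,.28),('cov',.28,.38)): print(n,rect(W,.44,.535,y0,y1,.006,.018))
    print('knob',rect(W,.44,.535,.28,.38,.019,.035))
    print('table',np.nanmedian(W[(abs(W[...,0]-.45)<.01)&(abs(W[...,1]-.17)<.2)][:,2]))
E
```

```text
bar (279, array([6.08e+02, 4.00e-01]), array([12. , 38.7]), 82.9, np.float64(112.8))
burrtop (843, array([6.089e+02, 4.000e-01]), array([56., 57.]), 74.9, np.float64(65.3))
deck/housing (3120, array([6.081e+02, 3.000e-01]), array([107.1, 107.1]), 83.7, np.float64(44.3))
tray (933, array([600.5, 144.9]), array([110.4, 110. ]), 10.6, np.float64(19.4))
carrierplate (2335, array([607.5, 326.8]), array([96.7, 95.9]), 84.4, np.float64(6.0))
carrier lips (309, array([607.8, 327.1]), array([76.2, 75.2]), 84.6, np.float64(70.4))
s0 (776, array([484.4, 123.8]), array([56.4, 55.9]), 79.0, np.float64(10.0))
s1 (796, array([489.8, 230.4]), array([57.2, 56.2]), 81.1, np.float64(9.9))
cov (1299, array([487.2, 334.4]), array([56.3, 58.7]), 16.1, np.float64(9.9))
knob (245, array([486.8, 334.1]), array([22.2, 22.4]), 28.7, np.float64(23.8))
table 0.0002493056957734163
bar (98, array([ 6.085e+02, -4.000e-01]), array([12.2, 39.2]), 83.1, np.float64(112.2))
burrtop (332, array([609.4,  -0.9]), array([56.1, 57.5]), 75.0, np.float64(64.9))
deck/housing (1298, array([607.9,  -0.7]), array([109. , 108.3]), 82.0, np.float64(43.0))
tray (325, array([601.1, 144. ]), array([111.2, 110.1]), 10.2, np.float64(19.1))
carrierplate (877, array([612.9, 327.5]), array([128. , 105.8]), 84.7, np.float64(6.3))
carrier lips (122, array([607.7, 325.7]), array([77.2, 74.6]), 83.1, np.float64(70.4))
s0 (265, array([496.8, 120.1]), array([55.4, 80.7]), 78.7, np.float64(9.8))
s1 (268, array([490.2, 228.9]), array([55.7, 55.6]), 80.7, np.float64(9.6))
cov (468, array([487.4, 333.4]), array([56.6, 56.6]), 16.4, np.float64(9.6))
knob (78, array([487.3, 334. ]), array([21.9, 21.4]), 87.4, np.float64(23.4))
table -0.0007296992283348791
```

>>> servo_tool --plan '[[0.04, [0, 0, 0], [0, 0, 0.122]], [0.04, [-0.0191, 0.0026, 0.04], [0, 0, 0]], [0.04, [-0.0191, 0.0026, 0.04], [0, 0, 0]], [0.04, [0, 0, 0.04], [0, 0, 0]], [0.04, [0, 0, 0.04], [0, 0, 0]], [0.04, [0, 0, 0.02], [0, 0, 0]], [0.04, [0, 0, 0.02], [0, 0, 0]], [0.04, [0, 0, 0.02], [0, 0, 0]], [0.04, [0, 0, 0.012], [0, 0, 0]], [0.04, [0, 0, 0], [0, 0, 0]], [0.04, [0, 0, 0], [0, 0, 0]]]'

```text
time: 6.05
tcp_pos: [0.6088, 0.0003, 0.0995]
tcp_rot: [-180.0, 0.1, 173.0]
force: [0.3, 0.6, 0.2]
gripper_width: 0.472
grasp_force: 0.0
```

>>> servo_tool --plan '[[0, [0, 0, 0], [0, 0, 0]], [0, [0, 0, 0], [0, 0, 0]], [0, [0, 0, 0], [0, 0, 0]], [0, [0, 0, 0], [0, 0, 0]], [0, [0, 0, 0], [0, 0, 0]]]' --newtons 45

```text
time: 6.68
tcp_pos: [0.6089, 0.0003, 0.0996]
tcp_rot: [-180.0, 0.1, 173.0]
force: [0.3, -0.7, 5.6]
gripper_width: 0.123
grasp_force: 46.4
```

>>> servo_tool --plan '[[0, [0, 0, -0.0002], [0, 0, 0.1]], [0, [0, 0, -0.0004], [0, 0, 0.1]], [0, [0, 0, -0.0004], [0, 0, 0.1]], [0, [0, 0, -0.0004], [0, 0, 0.1]]]'

```text
time: 7.18
tcp_pos: [0.6084, 0.0002, 0.0998]
tcp_rot: [-180.0, 0.0, 149.9]
force: [1.0, -0.4, -0.6]
gripper_width: 0.128
grasp_force: 45.6
```

>>> servo_tool --plan '[[0, [0, 0, -0.0004], [0, 0, 0.1]], [0, [0, 0, -0.0004], [0, 0, 0.1]], [0, [0, 0, -0.0004], [0, 0, 0.1]], [0, [0, 0, -0.0004], [0, 0, 0.1]], [0, [0, 0, -0.0004], [0, 0, 0.1]], [0, [0, 0, -0.0004], [0, 0, 0.1]], [0, [0, 0, -0.0004], [0, 0, 0.1]], [0, [0, 0, -0.0004], [0, 0, 0.1]], [0, [0, 0, -0.0004], [0, 0, 0.1]], [0, [0, 0, -0.0004], [0, 0, 0.1]], [0, [0, 0, 0], [0, 0, 0]], [0, [0, 0, 0], [0, 0, 0]]]'

```text
time: 8.68
tcp_pos: [0.6081, -0.0001, 0.1036]
tcp_rot: [-180.0, 0.1, 92.9]
force: [2.2, -2.2, -2.2]
gripper_width: 0.122
grasp_force: 45.4
```

>>> servo_tool --plan '[[0, [0, 0, -0.0004], [0, 0, 0.1]], [0, [0, 0, -0.0004], [0, 0, 0.1]], [0, [0, 0, -0.0004], [0, 0, 0.1]], [0, [0, 0, -0.0004], [0, 0, 0.1]], [0, [0, 0, -0.0004], [0, 0, 0.1]], [0, [0, 0, -0.0004], [0, 0, 0.1]], [0, [0, 0, -0.0004], [0, 0, 0.1]], [0, [0, 0, -0.0004], [0, 0, 0.1]], [0, [0, 0, -0.0004], [0, 0, 0.1]], [0, [0, 0, -0.0004], [0, 0, 0.1]], [0, [0, 0, -0.0004], [0, 0, 0.1]], [0, [0, 0, -0.0004], [0, 0, 0.1]], [0, [0, 0, 0], [0, 0, 0]], [0, [0, 0, 0], [0, 0, 0]]]'

```text
time: 10.42
tcp_pos: [0.608, 0.0001, 0.1088]
tcp_rot: [180.0, 0.0, 24.1]
force: [1.2, -3.3, -1.4]
gripper_width: 0.124
grasp_force: 45.5
```

```bash
python3 -c "
from h import *
s=manip.sense();print(s['qpos'],s['force'],s['moment'])"
```

```text
[-6.06087710e+00  1.91828999e+01 -1.25189333e+01  5.83145261e+01
 -4.34590028e-02  1.49792161e+02] [ 1.18551618 -3.28514271 -1.36344946] [-0.65766625 -0.25380555 -0.02338076]
```

>>> servo_tool --plan '[[0, [0, 0, -0.0004], [0, 0, 0.1]], [0, [0, 0, -0.0004], [0, 0, 0.1]], [0, [0, 0, -0.0004], [0, 0, 0.1]], [0, [0, 0, -0.0004], [0, 0, 0.1]], [0, [0, 0, -0.0003], [0, 0, 0.06]], [0, [0, 0, 0], [0, 0, 0]], [0, [0, 0, 0], [0, 0, 0]], [0, [0, 0, -0.001], [0, 0, 0]], [0, [0, 0, -0.001], [0, 0, 0]], [0, [0, 0, -0.001], [0, 0, 0]], [0, [0, 0, 0], [0, 0, 0]]]'

```text
time: 11.8
tcp_pos: [0.6079, 0.0003, 0.1138]
tcp_rot: [180.0, 0.0, -2.3]
force: [-0.3, -3.7, -2.6]
gripper_width: 0.129
grasp_force: 45.4
```

>>> servo_tool --plan '[[0, [0, 0, -0.002], [0, 0, 0]], [0, [0, 0, -0.002], [0, 0, 0]], [0, [0, 0, -0.002], [0, 0, 0]], [0, [0, 0, 0], [0, 0, 0]]]'

```text
time: 12.3
tcp_pos: [0.6077, 0.0011, 0.12]
tcp_rot: [-179.9, 0.0, -2.3]
force: [-1.4, -1.5, 0.0]
gripper_width: 0.119
grasp_force: 45.6
```

>>> servo_tool --plan '[[0, [0, 0, -0.01], [0, 0, 0]], [0, [0, 0, -0.02], [0, 0, 0]], [0, [0, 0, -0.02], [0, 0, 0]], [0, [-0.0021, -0.024, 0], [0, 0, 0]], [0, [-0.0021, -0.024, 0], [0, 0, 0]], [0, [-0.0021, -0.024, 0], [0, 0, 0]], [0, [-0.0021, -0.024, 0], [0, 0, 0]], [0, [-0.0021, -0.024, 0], [0, 0, 0]], [0, [-0.0021, -0.024, 0], [0, 0, 0]], [0, [0, 0, 0.03], [0, 0, 0]], [0, [0, 0, 0.03], [0, 0, 0]], [0, [0, 0, 0.03], [0, 0, 0]], [0, [0, 0, 0.02], [0, 0, 0]], [0, [0, 0, 0.01], [0, 0, 0]], [0, [0, 0, 0], [0, 0, 0]], [0, [0, 0, 0], [0, 0, 0]]]'

```text
time: 14.3
tcp_pos: [0.5982, 0.1017, 0.0544]
tcp_rot: [-177.7, -0.0, 2.5]
force: [-6.7, 1.6, 13.4]
gripper_width: 0.122
grasp_force: 48.0
```

>>> servo_tool --plan '[[0, [0, 0, -0.02], [0, 0, 0]], [0, [0, 0, -0.02], [0, 0, 0]], [0, [0, 0, 0], [0, 0, -0.15]], [0, [0, 0, 0], [0, 0, -0.15]], [0, [0, 0, 0], [0, 0, -0.15]], [0, [0, 0, 0], [0, 0, 0]], [0, [0, 0, 0], [0, 0, 0]]]'

```text
time: 15.18
tcp_pos: [0.5985, 0.0991, 0.0916]
tcp_rot: [-178.1, -0.9, 28.1]
force: [-0.2, -0.1, -1.1]
gripper_width: 0.124
grasp_force: 46.1
```

```bash
python3 - <<'E'
from h import *
s=manip.sense();print(s['qpos'],s['tcp_pos'],s['tcp_rot'],s['force'],s['moment'])
im,d=cap('wrist','w2.png')
W=pts('wrist',d)
print(rect(W,.54,.68,.07,.23,.022,.2))
E
```

```text
[  2.26249232  19.88889584 -13.88179299  56.23203677   2.13885728
 154.17385157] [0.59847038 0.09907145 0.091565  ] [-178.07341511   -0.92914688   28.07296665] [-0.20870517 -0.12333286 -1.06416026] [-0.02869047  0.00646613  0.01067941]
(33720, array([600.9, 136.1]), array([ 92.6, 132. ]), 44.1, np.float64(163.0))
```

View pics/w2.png

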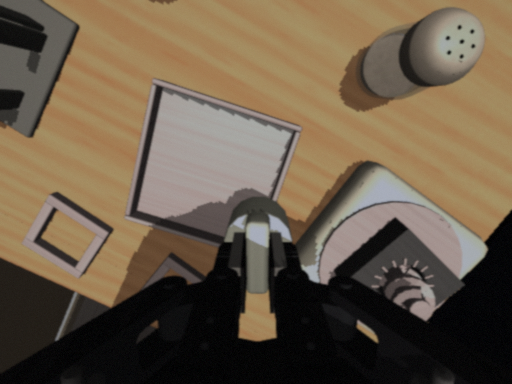

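The nut is still in the grip, with its top showing at (258,225). The tray is at (215,160). I'll level the tool, centre over the tray and lower.

>>> servo_tool --plan '[[0, [0, 0, 0], [-0.034, -0.016, 0]], [0, [0.0117, -0.0195, 0], [0, 0, 0]], [0, [0.0117, -0.0195, 0], [0, 0, 0]], [0, [0, 0, 0.02], [0, 0, 0]], [0, [0, 0, 0.02], [0, 0, 0]], [0, [0, 0, 0.006], [0, 0, 0]], [0, [0, 0, 0], [0, 0, 0]], [0, [0, 0, 0], [0, 0, 0]]]'

```text
time: 16.23
tcp_pos: [0.6013, 0.1448, 0.0462]
tcp_rot: [180.0, -0.1, 28.2]
force: [0.4, -0.6, -0.4]
gripper_width: 0.124
grasp_force: 46.1
```

>>> servo_tool --plan '[[0, [0, 0, 0.003], [0, 0, 0]], [0, [0, 0, 0.002], [0, 0, 0]], [0, [0, 0, 0.001], [0, 0, 0]], [0, [0, 0, 0], [0, 0, 0]]]'

```text
time: 16.73
tcp_pos: [0.6004, 0.1443, 0.0392]
tcp_rot: [180.0, 0.0, 28.2]
force: [0.2, 0.7, -1.1]
gripper_width: 0.123
grasp_force: 46.1
```

>>> servo_tool --plan '[[0, [0, 0, 0.001], [0, 0, 0]], [0, [0, 0, 0.001], [0, 0, 0]], [0.015, [0, 0, 0], [0, 0, 0]], [0.025, [0, 0, 0], [0, 0, 0]], [0.04, [0, 0, 0], [0, 0, 0]], [0.04, [0, 0, 0], [0, 0, 0]], [0.04, [0, 0, -0.02], [0, 0, 0]], [0.04, [0, 0, -0.06], [0, 0, 0]], [0.04, [0, 0, -0.06], [0, 0, 0]], [0.085, [0, 0, -0.06], [0, 0, 0]], [0.085, [0, 0, 0], [0, 0, -0.18]], [0.085, [0, 0, 0], [0, 0, -0.18]], [0.085, [0, 0, 0], [0, 0, -0.18]], [0.085, [0, 0, 0], [0, 0, -0.18]], [0.085, [0, 0, 0], [0, 0, -0.18]], [0.085, [0, 0, 0], [0, 0, -0.17]], [0.085, [0, 0, 0], [0, 0, 0]]]'

```text
time: 18.85
tcp_pos: [0.6004, 0.1444, 0.2372]
tcp_rot: [-180.0, 0.0, 89.4]
force: [-0.2, 0.5, -0.3]
gripper_width: 0.997
grasp_force: 0.0
```

```bash
python3 - <<'E'
from h import *
np.set_printoptions(precision=4,suppress=True)
s=manip.sense();print(s['tcp_pos'],s['tcp_rot'],s['qpos'])
im,d=cap('wrist');W=pts('wrist',d)
im,d=cap('top');T=pts('top',d)
for W in(W,T):
    print('nut',rect(W,.55,.66,.09,.20,.04,.08))
    print('burr',rect(W,.55,.65,-.05,.06,.058,.072))
    print('lips',rect(W,.55,.67,.26,.40,.066,.08))
    for n,y0,y1 in(('s0',.07,.17),('s1',.18,.28),('cov',.28,.38)): print(n,rect(W,.44,.535,y0,y1,.006,.018))
E
```

```text
[0.6004 0.1444 0.2372] [-179.993     0.0195   89.3929] [ 7.5372 14.9206 -1.9974 73.0917 -0.0183 98.1444]
nut (402, array([601.7, 144.2]), array([39.7, 12.2]), 28.2, np.float64(52.0))
burr (1513, array([608.9,  -0. ]), array([57.6, 56.2]), 75.0, np.float64(65.5))
lips (388, array([606. , 297.7]), array([21.2, 75. ]), 88.8, np.float64(71.1))
s0 (998, array([485. , 123.7]), array([56.4, 56.4]), 78.6, np.float64(10.3))
s1 (1224, array([490.4, 230.1]), array([56.1, 56.7]), 80.9, np.float64(10.2))
cov (1093, array([491.7, 320. ]), array([57. , 27.6]), 14.9, np.float64(10.2))
nut None
burr (259, array([608.6,  -4. ]), array([49.3, 56.9]), 75.5, np.float64(64.9))
lips (119, array([607.9, 326.1]), array([76.1, 74.9]), 83.9, np.float64(69.8))
s0 None
s1 None
cov (463, array([488.1, 331.8]), array([56.3, 60.2]), 17.4, np.float64(9.6))
```

>>> servo_tool --plan '[[0.085, [0, 0, 0], [0, 0, 0.125]], [0.085, [0, 0, 0], [0, 0, 0.126]], [0.085, [-0.0343, 0.0114, 0], [0, 0, 0]], [0.085, [-0.0343, 0.0114, 0], [0, 0, 0]], [0.085, [-0.0343, 0.0114, 0], [0, 0, 0]], [0.085, [-0.0344, 0.0113, 0], [0, 0, 0]], [0.085, [0, 0, 0.04], [0, 0, 0]], [0.085, [0, 0, 0.04], [0, 0, 0]], [0.085, [0, 0, 0.04], [0, 0, 0]], [0.085, [0, 0, 0.03], [0, 0, 0]], [0.085, [0, 0, 0.02], [0, 0, 0]], [0.085, [0, 0, 0.01], [0, 0, 0]], [0.085, [0, 0, 0.008], [0, 0, 0]], [0.085, [0, 0, 0], [0, 0, 0]], [0.085, [0, 0, 0], [0, 0, 0]]]'

```text
time: 20.82
tcp_pos: [0.6101, -0.0001, 0.0503]
tcp_rot: [179.9, 0.0, 75.1]
force: [-0.4, -0.5, -0.1]
gripper_width: 0.999
grasp_force: 0.0
```

>>> servo_tool --plan '[[0.05, [0, 0, 0], [0, 0, 0]], [0.05, [0, 0, 0], [0, 0, 0]], [0.05, [0, 0, 0], [0, 0, 0]], [0.05, [0, 0, 0], [0, 0, 0]], [0.045, [0, 0, 0], [0, 0, 0]]]' --newtons 70

```text
time: 21.45
tcp_pos: [0.6103, -0.0001, 0.0505]
tcp_rot: [179.9, -0.0, 75.1]
force: [-0.3, 0.0, 6.0]
gripper_width: 0.631
grasp_force: 76.0
```

>>> servo_tool --plan '[[0.045, [0, 0, -0.01], [0, 0, 0]], [0.045, [0, 0, -0.02], [0, 0, 0]], [0.045, [0, 0, -0.02], [0, 0, 0]], [0.045, [0, 0, -0.03], [0, 0, 0]], [0.045, [0, 0, -0.03], [0, 0, 0]], [0.045, [0, 0, 0], [0, 0, -0.082]], [0.045, [0, 0, 0], [0, 0, -0.082]], [0.045, [0.04, -0.0042, 0], [0, 0, 0]], [0.045, [0.04, -0.0042, 0], [0, 0, 0]], [0.045, [0.04, -0.0042, 0], [0, 0, 0]], [0.045, [0.04, -0.0042, 0], [0, 0, 0]], [0.045, [0.04, -0.0042, 0], [0, 0, 0]], [0.045, [0.04, -0.0042, 0], [0, 0, 0]], [0.045, [0.04, -0.0042, 0], [0, 0, 0]], [0.045, [0.04, -0.0042, 0], [0, 0, 0]], [0.045, [0, 0, 0], [0, 0, 0]], [0.045, [0, 0, 0], [0, 0, 0]]]'

```text
time: 23.58
tcp_pos: [0.6056, 0.3212, 0.1586]
tcp_rot: [-179.9, 0.1, 84.5]
force: [-0.3, -0.8, -1.7]
gripper_width: 0.631
grasp_force: 75.2
```

```bash
python3 - <<'E'
from h import *
np.set_printoptions(precision=4,suppress=True)
s=manip.sense();print(s['tcp_pos'],s['tcp_rot'],s['qpos'],s['gripper_width'],s['force'])
im,d=cap('wrist','w3.png');W=pts('wrist',d)
print('lips',rect(W,.55,.67,.26,.40,.066,.075));print('plate',rect(W,.55,.67,.26,.40,.0045,.012))
print('block',rect(W,.55,.67,.26,.40,.10,.19))
E
```

```text
[0.6056 0.3212 0.1586] [-179.9239    0.1025   84.5363] [ 22.5674  24.3571   1.4947  67.253   -0.0547 118.0312] 0.6312531000555968 [-0.2911 -0.7802 -1.7012]
lips (559, array([610.5, 353.4]), array([21.8, 75.5]), 84.3, np.float64(71.5))
plate (5741, array([609. , 337.4]), array([74.1, 95.8]), 84.6, np.float64(6.5))
block (13678, array([606.2, 320.6]), array([57.3, 81.6]), 84.3, np.float64(173.5))
```

View pics/w3.png

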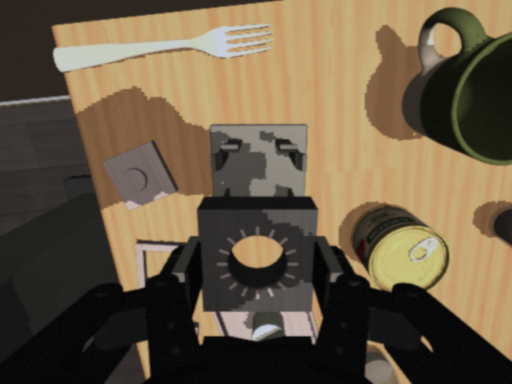

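The block hangs squarely in the grip, with its hole at (258,257). The carrier shows beyond it at (258,160). I'll measure the block's exact centre.

```bash
python3 - <<'E'
from h import *
im,d=cap('wrist');W=pts('wrist',d)
m=np.s_[195:312,200:318]
print(rect(W[m],.55,.67,.26,.40,.168,.178), manip.sense()['tcp_pos'])
E
```

```text
(10104, array([607.1, 320.2]), array([57.4, 57.2]), 83.8, np.float64(173.7)) [0.60601572 0.32053601 0.15890893]
```

>>> servo_tool --plan '[[0.045, [0.0063, 0.0006, 0], [0, 0, 0]], [0.045, [0, 0, 0.03], [0, 0, 0]], [0.045, [0, 0, 0.03], [0, 0, 0]], [0.045, [0, 0, 0.01], [0, 0, 0]], [0.045, [0, 0, 0.01], [0, 0, 0]], [0.045, [0, 0, 0.01], [0, 0, 0]], [0.045, [0, 0, 0.01], [0, 0, 0]], [0.045, [0, 0, 0], [0, 0, 0]], [0.045, [0, 0, 0], [0, 0, 0]]]'

```text
time: 24.8
tcp_pos: [0.6078, 0.3281, 0.0596]
tcp_rot: [180.0, -0.0, 84.5]
force: [0.9, 0.5, -0.9]
gripper_width: 0.636
grasp_force: 75.1
```

>>> servo_tool --plan '[[0.045, [0, 0, 0.01], [0, 0, 0]], [0.045, [0, 0, 0.01], [0, 0, 0]], [0.045, [0, 0, 0.01], [0, 0, 0]], [0.045, [0, 0, 0.01], [0, 0, 0]], [0.045, [0, 0, 0.006], [0, 0, 0]], [0.045, [0, 0, 0.001], [0, 0, 0]], [0.045, [0, 0, 0], [0, 0, 0]]]'

```text
time: 25.68
tcp_pos: [0.6077, 0.328, 0.0124]
tcp_rot: [180.0, 0.0, 84.5]
force: [-0.2, -0.2, -1.8]
gripper_width: 0.63
grasp_force: 75.2
```

>>> servo_tool --plan '[[0.058, [0, 0, 0.001], [0, 0, 0]], [0.062, [0, 0, 0], [0, 0, 0]], [0.066, [0, 0, 0], [0, 0, 0]], [0.066, [0, 0, 0], [0, 0, 0]], [0.066, [0, 0, -0.01], [0, 0, 0]], [0.066, [0, 0, -0.03], [0, 0, 0]], [0.066, [0, 0, -0.05], [0, 0, 0]], [0.085, [0, 0, -0.06], [0, 0, 0]], [0.085, [-0.027, -0.0269, 0], [0, 0, 0]], [0.085, [-0.027, -0.0269, 0], [0, 0, 0]], [0.085, [-0.027, -0.0269, 0], [0, 0, 0]], [0.085, [-0.027, -0.0269, 0], [0, 0, 0]], [0.085, [0, 0, 0], [0, 0, 0.0628]], [0.085, [0, 0, 0], [0, 0, 0]], [0.085, [0, 0, 0], [0, 0, 0]]]'

```text
time: 27.55
tcp_pos: [0.4907, 0.231, 0.1619]
tcp_rot: [179.9, -0.0, 81.0]
force: [0.4, 1.5, -0.3]
gripper_width: 0.997
grasp_force: 0.0
```

```bash
python3 - <<'E'
from h import *
np.set_printoptions(precision=4,suppress=True)
s=manip.sense();print(s['tcp_pos'],s['tcp_rot'])
for c in('wrist','top'):
    im,d=cap(c,c+'4.png');W=pts(c,d)
    print(c,'block',rect(W,.575,.64,.295,.36,.022,.030),rect(W,.575,.64,.295,.36,.030,.06))
    print('lips',rect(W,.55,.67,.26,.40,.066,.08))
    for n,y0,y1 in(('s0',.07,.17),('s1',.18,.28),('cov',.28,.38)): print(n,rect(W,.44,.535,y0,y1,.006,.018))
E
```

```text
[0.4907 0.231  0.1619] [179.9294  -0.0179  80.9789]
wrist block (3775, array([607.5, 327.1]), array([63.9, 64.7]), 89.7, np.float64(26.0)) (1204, array([607.3, 327.2]), array([63.9, 65. ]), 89.2, np.float64(46.4))
lips (1080, array([607.8, 323.9]), array([69.7, 76.2]), 84.7, np.float64(70.9))
s0 (1201, array([484.5, 123.5]), array([57.1, 56. ]), 78.7, np.float64(10.2))
s1 (1462, array([490.1, 230.5]), array([55.5, 56.1]), 81.1, np.float64(10.1))
cov (3331, array([487.1, 334.5]), array([56.4, 56.2]), 16.5, np.float64(10.1))
top block None None
lips None
s0 (263, array([485.6, 125.3]), array([61.3, 56.1]), 78.8, np.float64(9.6))
s1 (138, array([488.1, 215.4]), array([27.9, 55.9]), 81.9, np.float64(9.9))
cov None
```

The block lies flat in the pocket: its top is at 26 mm and centred at (607.5,327). Next I'll measure how far back the fingertips stand at a 58 mm opening.

>>> servo_tool --plan '[[0.058, [0, 0, 0], [0, 0, 0]], [0.058, [0, 0, 0], [0, 0, 0]], [0.058, [0, 0, 0], [0, 0, 0]], [0.058, [0, 0, 0], [0, 0, 0]]]'

```text
time: 28.15
tcp_pos: [0.4901, 0.2307, 0.1612]
tcp_rot: [180.0, 0.0, 80.9]
force: [0.8, -0.8, -0.4]
gripper_width: 0.677
grasp_force: 0.0
```

```bash
python3 - <<'E'
from h import *
np.set_printoptions(precision=4,suppress=True)
s=manip.sense();t=s['tcp_pos'];print(t,s['gripper_width'])
im,d=cap('wrist','w5.png');W=pts('wrist',d)
m=(abs(W[...,0]-t[0])<.07)&(abs(W[...,1]-t[1])<.03)&(W[...,2]>.13)&(W[...,2]<.22)
p=W[m]; 
for sgn in(-1,1):
    q=p[(p[:,0]-t[0])*sgn>0]; print(len(q),np.sort(q[:,2])[[0,20,100,200]]-t[2], q[np.argsort(q[:,2])[:40]].mean(0)-t)
print(rect(W,.44,.535,.18,.28,.006,.018))
E
```

```text
[0.4901 0.2307 0.1612] 0.677224305868132
4195 [0.0046 0.0066 0.0106 0.0138] [-0.0282  0.0051  0.0065]
4214 [0.0042 0.0067 0.0105 0.0136] [ 0.0291 -0.0043  0.0064]
(1470, array([490. , 230.2]), array([55.8, 56.2]), 81.1, np.float64(10.3))
```

View pics/w5.png

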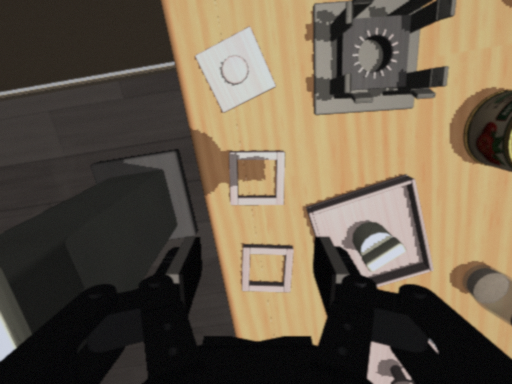

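The block sits squarely in the carrier at (375,52). The nut is in the tray at (375,245). At a 58 mm opening the tips stand about 5 mm behind the TCP, so I'll take the TCP down to -2 mm for the spacer.

>>> servo_tool --plan '[[0.075, [0, 0, 0.04], [0, 0, 0]], [0.075, [0, 0, 0.04], [0, 0, 0]], [0.075, [0, 0, 0.04], [0, 0, 0]], [0.075, [0, 0, 0.02], [0, 0, 0]], [0.075, [0, 0, 0.01], [0, 0, 0]], [0.075, [0, 0, 0.007], [0, 0, 0]], [0.075, [0, 0, 0.006], [0, 0, 0]], [0.075, [0, 0, 0], [0, 0, 0]], [0.075, [0, 0, 0], [0, 0, 0]], [0.058, [0, 0, 0], [0, 0, 0]], [0.045, [0, 0, 0], [0, 0, 0]], [0.045, [0, 0, 0], [0, 0, 0]], [0.045, [0, 0, 0], [0, 0, 0]]]' --newtons 50

```text
time: 29.82
tcp_pos: [0.4909, 0.231, -0.0008]
tcp_rot: [179.9, -0.0, 80.9]
force: [-0.4, 0.8, 5.2]
gripper_width: 0.638
grasp_force: 53.2
```

>>> servo_tool --plan '[[0.045, [0, 0, -0.01], [0, 0, 0]], [0.045, [0, 0, -0.03], [0, 0, 0]], [0.045, [0, 0, -0.03], [0, 0, 0]], [0.045, [0, 0, -0.03], [0, 0, 0]], [0.045, [0, 0, -0.03], [0, 0, -0.0628]], [0.045, [0.0268, 0.0269, 0], [0, 0, 0]], [0.045, [0.0268, 0.0269, 0], [0, 0, 0]], [0.045, [0.0268, 0.0269, 0], [0, 0, 0]], [0.045, [0.0268, 0.0269, 0], [0, 0, 0]], [0.045, [0, 0, 0], [0, 0, 0]], [0.045, [0, 0, 0], [0, 0, 0]]]'

```text
time: 31.2
tcp_pos: [0.6065, 0.3267, 0.1278]
tcp_rot: [-179.9, 0.1, 84.5]
force: [0.1, 0.7, -1.0]
gripper_width: 0.637
grasp_force: 53.0
```

```bash
cat > held.py <<'E'
from h import *
import sys
np.set_printoptions(precision=4,suppress=True)
im,d=cap('wrist');W=pts('wrist',d); s=manip.sense();t=s['tcp_pos']
print(t,s['tcp_rot'],s['gripper_width'],s['grasp_force'],s['force'])
h=float(sys.argv[1]); a=np.deg2rad(84.5);X=np.array([np.cos(a),np.sin(a)]);Y=np.array([X[1],-X[0]])
r=W[...,:2]-t[:2]; m=(abs(r@X)<.045)&(abs(r@Y)<.031)
V=W.copy();V[~m]=np.nan
print('held',rect(V,.4,.8,-.1,.5,t[2]+h-.004,t[2]+h+.005))
print('lips',rect(W,.55,.67,.26,.40,.066,.075))
E
python3 held.py 0.011
```

```text
[0.6063 0.3265 0.1279] [-179.9126    0.0739   84.514 ] 0.6384799667679272 52.98577308654785 [-0.3421 -0.284  -1.9339]
held (6224, array([606.3, 326. ]), array([56.9, 61.9]), 85.0, np.float64(138.9))
lips (1037, array([607.4, 326.6]), array([75.5, 75.4]), 84.4, np.float64(71.3))
```

>>> servo_tool --plan '[[0.045, [0.0007, 0.0012, 0], [0, 0, 0]], [0.045, [0, 0, 0.03], [0, 0, 0]], [0.045, [0, 0, 0.02], [0, 0, 0]], [0.045, [0, 0, 0.01], [0, 0, 0]], [0.045, [0, 0, 0.01], [0, 0, 0]], [0.045, [0, 0, 0.01], [0, 0, 0]], [0.045, [0, 0, 0.01], [0, 0, 0]], [0.045, [0, 0, 0], [0, 0, 0]]]'

```text
time: 32.25
tcp_pos: [0.6079, 0.3274, 0.0372]
tcp_rot: [-179.9, 0.1, 84.5]
force: [0.3, 0.1, -0.4]
gripper_width: 0.633
grasp_force: 53.0
```

>>> servo_tool --plan '[[0.045, [0, 0, 0.006], [0, 0, 0]], [0.045, [0, 0, 0.003], [0, 0, 0]], [0.045, [0, 0, 0.002], [0, 0, 0]], [0.045, [0, 0, 0], [0, 0, 0]]]'

```text
time: 32.75
tcp_pos: [0.6087, 0.3277, 0.0272]
tcp_rot: [180.0, 0.0, 84.5]
force: [0.3, 0.4, -0.1]
gripper_width: 0.635
grasp_force: 53.0
```

>>> servo_tool --plan '[[0.045, [0, 0, 0.0015], [0, 0, 0]], [0.058, [0, 0, 0], [0, 0, 0]], [0.062, [0, 0, 0], [0, 0, 0]], [0.066, [0, 0, 0], [0, 0, 0]], [0.066, [0, 0, 0], [0, 0, 0]], [0.066, [0, 0, -0.01], [0, 0, 0]], [0.066, [0, 0, -0.04], [0, 0, 0]], [0.066, [0, 0, -0.05], [0, 0, 0]], [0.075, [0, 0, -0.03], [0, 0, 0]], [0.075, [-0.0429, -0.0207, 0], [0, 0, 0]], [0.075, [-0.0429, -0.0207, 0], [0, 0, 0]], [0.075, [-0.0429, -0.0207, 0], [0, 0, 0]], [0.075, [-0.0429, -0.0207, 0], [0, 0, 0]], [0.075, [-0.0429, -0.0207, 0], [0, 0, 0]], [0.075, [0, 0, 0], [0, 0, 0.101]], [0.075, [0, 0, 0], [0, 0, 0]], [0.075, [0, 0, 0], [0, 0, 0]]]'

```text
time: 34.88
tcp_pos: [0.4858, 0.1244, 0.1564]
tcp_rot: [179.9, -0.0, 78.8]
force: [-0.2, -0.4, 0.4]
gripper_width: 0.877
grasp_force: 0.0
```

```bash
python3 - <<'E'
from h import *
np.set_printoptions(precision=4,suppress=True)
s=manip.sense();print(s['tcp_pos'],s['tcp_rot'])
im,d=cap('wrist','w6.png');W=pts('wrist',d)
print('top of stack',rect(W,.575,.64,.295,.36,.030,.042),rect(W,.575,.64,.295,.36,.022,.030))
for n,y0,y1 in(('s0',.07,.17),('s1',.18,.28),('cov',.28,.38)): print(n,rect(W,.44,.535,y0,y1,.006,.018))
E
```

```text
[0.4858 0.1244 0.1564] [179.9241  -0.0087  78.8349]
top of stack None None
s0 (1548, array([484.6, 123.7]), array([55.9, 56. ]), 78.9, np.float64(10.1))
s1 None
cov None
```

>>> servo_tool --plan '[[0.075, [-0.0008, -0.0009, 0.04], [0, 0, 0]], [0.075, [0, 0, 0.04], [0, 0, 0]], [0.075, [0, 0, 0.04], [0, 0, 0]], [0.075, [0, 0, 0.018], [0, 0, 0]], [0.075, [0, 0, 0.01], [0, 0, 0]], [0.075, [0, 0, 0.005], [0, 0, 0]], [0.075, [0, 0, 0.005], [0, 0, 0]], [0.075, [0, 0, 0], [0, 0, 0]], [0.075, [0, 0, 0], [0, 0, 0]], [0.058, [0, 0, 0], [0, 0, 0]], [0.045, [0, 0, 0], [0, 0, 0]], [0.045, [0, 0, 0], [0, 0, 0]], [0.045, [0, 0, 0], [0, 0, 0]]]' --newtons 50

```text
time: 36.55
tcp_pos: [0.4848, 0.1235, -0.0014]
tcp_rot: [179.9, -0.0, 78.7]
force: [-1.4, -0.3, 5.7]
gripper_width: 0.632
grasp_force: 53.1
```

>>> servo_tool --plan '[[0.045, [0, 0, -0.01], [0, 0, 0]], [0.045, [0, 0, -0.03], [0, 0, 0]], [0.045, [0, 0, -0.03], [0, 0, 0]], [0.045, [0, 0, -0.03], [0, 0, 0]], [0.045, [0, 0, -0.03], [0, 0, -0.101]], [0.045, [0.0429, 0.0206, 0], [0, 0, 0]], [0.045, [0.0429, 0.0206, 0], [0, 0, 0]], [0.045, [0.0429, 0.0206, 0], [0, 0, 0]], [0.045, [0.0429, 0.0206, 0], [0, 0, 0]], [0.045, [0.0429, 0.0206, 0], [0, 0, 0]], [0.045, [0, 0, 0], [0, 0, 0]], [0.045, [0, 0, 0], [0, 0, 0]]]'

```text
time: 38.05
tcp_pos: [0.6064, 0.3268, 0.1274]
tcp_rot: [-179.9, 0.1, 84.5]
force: [-0.1, -0.9, -0.5]
gripper_width: 0.637
grasp_force: 53.0
```

```bash
python3 held.py 0.0115
```

```text
[0.6063 0.3263 0.1275] [-179.9303    0.0767   84.5025] 0.6344154044007675 53.01028668880463 [ 0.825  -0.976  -0.5826]
held (6385, array([606.1, 326.5]), array([57.1, 61.8]), 84.3, np.float64(139.0))
lips (1050, array([607.5, 326.6]), array([75.5, 75.7]), 84.7, np.float64(71.3))
```

>>> servo_tool --plan '[[0.045, [0.0004, 0.0013, 0], [0, 0, 0]], [0.045, [0, 0, 0.03], [0, 0, 0]], [0.045, [0, 0, 0.02], [0, 0, 0]], [0.045, [0, 0, 0.01], [0, 0, 0]], [0.045, [0, 0, 0.01], [0, 0, 0]], [0.045, [0, 0, 0.01], [0, 0, 0]], [0.045, [0, 0, 0.008], [0, 0, 0]], [0.045, [0, 0, 0.003], [0, 0, 0]], [0.045, [0, 0, 0], [0, 0, 0]], [0.045, [0, 0, 0], [0, 0, 0]]]'

```text
time: 39.35
tcp_pos: [0.6089, 0.3276, 0.0373]
tcp_rot: [179.9, -0.0, 84.5]
force: [-0.6, -0.0, -0.2]
gripper_width: 0.638
grasp_force: 53.0
```

>>> servo_tool --plan '[[0.045, [0, 0, 0.0025], [0, 0, 0]], [0.058, [0, 0, 0], [0, 0, 0]], [0.062, [0, 0, 0], [0, 0, 0]], [0.066, [0, 0, 0], [0, 0, 0]], [0.066, [0, 0, 0], [0, 0, 0]], [0.066, [0, 0, -0.01], [0, 0, 0]], [0.066, [0, 0, -0.04], [0, 0, 0]], [0.066, [0, 0, -0.05], [0, 0, 0]], [0.075, [0, 0, -0.03], [0, 0, 0]], [0.075, [-0.0015, -0.0403, 0], [0, 0, 0]], [0.075, [-0.0015, -0.0403, 0], [0, 0, 0]], [0.075, [-0.0015, -0.0403, 0], [0, 0, 0]], [0.075, [0, 0, 0], [0, 0, -0.18]], [0.075, [0, 0, 0], [0, 0, -0.18]], [0.075, [0, 0, 0], [0, 0, -0.02]], [0.075, [0, 0, 0], [0, 0, 0]], [0.075, [0, 0, 0], [0, 0, 0]]]'

```text
time: 41.48
tcp_pos: [0.4879, 0.3345, 0.1644]
tcp_rot: [180.0, 0.0, 106.2]
force: [-0.5, -0.5, 0.6]
gripper_width: 0.875
grasp_force: 0.0
```

```bash
python3 - <<'E'
from h import *
np.set_printoptions(precision=4,suppress=True)
s=manip.sense();print(s['tcp_pos'],s['tcp_rot'])
im,d=cap('wrist','w7.png');W=pts('wrist',d)
t,d=cap('top');T=pts('top',d)
for W in (W,T):
    print('stack',rect(W,.585,.63,.305,.35,.028,.06),'inside',rect(W,.595,.62,.315,.34,.015,.03))
    for n,y0,y1 in(('s0',.07,.17),('s1',.18,.28),('cov',.28,.39)): print(n,rect(W,.44,.535,y0,y1,.006,.018))
    print('knob',rect(W,.44,.535,.28,.38,.019,.035))
E
```

```text
[0.4879 0.3345 0.1644] [179.9902   0.0152 106.2013]
stack (829, array([607.5, 327.5]), array([45., 45.]), 90.0, np.float64(44.7)) inside (64, array([614. , 322.9]), array([31.2, 17.5]), 48.6, np.float64(22.9))
s0 None
s1 None
cov (2429, array([487.2, 334.9]), array([56. , 55.8]), 16.4, np.float64(10.3))
knob (433, array([487.1, 335.1]), array([22.4, 22.9]), 86.6, np.float64(24.2))
stack (142, array([607.6, 327.4]), array([44.8, 44.8]), 89.8, np.float64(43.9)) inside (11, array([603.6, 332.8]), array([31.8, 16.8]), 38.1, np.float64(25.1))
s0 None
s1 None
cov (461, array([487.3, 333.3]), array([56.3, 56.5]), 17.5, np.float64(9.5))
knob (77, array([487.3, 333.7]), array([21.5, 21.6]), 85.4, np.float64(23.5))
```

View pics/w7.png

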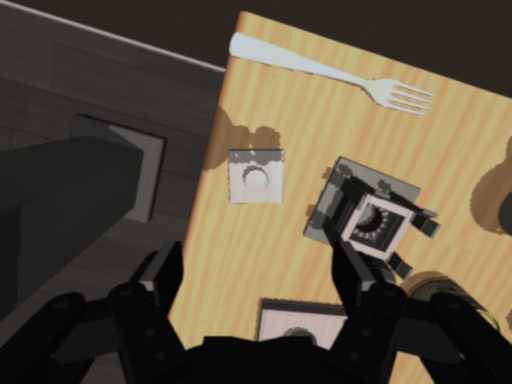

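The stack shows squarely in the carrier at (378,215), and the cover is at (256,177), knob up and undisturbed.

>>> servo_tool --plan '[[0.075, [0, -0.0005, 0.04], [0, 0, 0]], [0.075, [0, 0, 0.04], [0, 0, 0]], [0.075, [0, 0, 0.04], [0, 0, 0]], [0.075, [0, 0, 0.026], [0, 0, 0]], [0.075, [0, 0, 0.01], [0, 0, 0]], [0.075, [0, 0, 0.005], [0, 0, 0]], [0.075, [0, 0, 0.005], [0, 0, 0]], [0.075, [0, 0, 0], [0, 0, 0]], [0.075, [0, 0, 0], [0, 0, 0]], [0.058, [0, 0, 0], [0, 0, 0]], [0.045, [0, 0, 0], [0, 0, 0]], [0.045, [0, 0, 0], [0, 0, 0]], [0.045, [0, 0, 0], [0, 0, 0]]]' --newtons 60

```text
time: 43.2
tcp_pos: [0.488, 0.3347, -0.0007]
tcp_rot: [179.9, -0.0, 106.3]
force: [-1.0, -0.6, 6.4]
gripper_width: 0.636
grasp_force: 63.7
```

>>> servo_tool --plan '[[0.045, [0, 0, -0.01], [0, 0, 0]], [0.045, [0, 0, -0.03], [0, 0, 0]], [0.045, [0, 0, -0.03], [0, 0, 0]], [0.045, [0, 0, -0.03], [0, 0, 0]], [0.045, [0, 0, -0.03], [0, 0, 0.13]], [0.045, [0, 0, 0], [0, 0, 0.13]], [0.045, [0, 0, 0], [0, 0, 0.12]], [0.045, [0.0013, 0.0399, 0], [0, 0, 0]], [0.045, [0.0013, 0.0399, 0], [0, 0, 0]], [0.045, [0.0013, 0.0399, 0], [0, 0, 0]], [0.045, [0, 0, 0], [0, 0, 0]], [0.045, [0, 0, 0], [0, 0, 0]]]'

```text
time: 44.7
tcp_pos: [0.6057, 0.3265, 0.1277]
tcp_rot: [-179.9, 0.1, 84.5]
force: [-0.6, 0.3, -1.1]
gripper_width: 0.632
grasp_force: 63.6
```

```bash
python3 held.py 0.011
```

```text
[0.6053 0.3266 0.1278] [-179.8912    0.0648   84.5409] 0.6319312869211301 63.62582087516785 [-0.1833  0.3421 -0.3284]
held (9562, array([605.4, 327.4]), array([56.4, 61.8]), 84.6, np.float64(138.8))
lips (711, array([609.8, 354.2]), array([21.4, 75.4]), 84.4, np.float64(71.3))
```

>>> servo_tool --plan '[[0.045, [-0.0004, 0.0022, 0], [0, 0, 0]], [0.045, [0, 0, 0.03], [0, 0, 0]], [0.045, [0, 0, 0.02], [0, 0, 0]], [0.045, [0, 0, 0.01], [0, 0, 0]], [0.045, [0, 0, 0.01], [0, 0, 0]], [0.045, [0, 0, 0.007], [0, 0, 0]], [0.045, [0, 0, 0.003], [0, 0, 0]], [0.045, [0, 0, 0], [0, 0, 0]], [0.045, [0, 0, 0], [0, 0, 0]]]'

```text
time: 45.88
tcp_pos: [0.6091, 0.3263, 0.0487]
tcp_rot: [180.0, -0.0, 84.5]
force: [-0.3, -1.1, -1.8]
gripper_width: 0.632
grasp_force: 63.6
```

>>> servo_tool --plan '[[0.045, [0, 0, 0.002], [0, 0, 0]], [0.045, [0, 0, 0.001], [0, 0, 0]], [0.058, [0, 0, 0], [0, 0, 0]], [0.062, [0, 0, 0], [0, 0, 0]], [0.066, [0, 0, 0], [0, 0, 0]], [0.066, [0, 0, 0], [0, 0, 0]], [0.066, [0, 0, -0.01], [0, 0, 0]], [0.066, [0, 0, -0.04], [0, 0, 0]], [0.066, [0, 0, -0.05], [0, 0, 0]], [0.066, [-0.0015, -0.0403, 0], [0, 0, 0]], [0.066, [-0.0015, -0.0403, 0], [0, 0, 0]], [0.066, [-0.0015, -0.0403, 0], [0, 0, 0]], [0.066, [-0.05, 0, 0], [0, 0, 0]], [0.066, [0, 0, 0], [0, 0, 0]], [0.066, [0, 0, 0], [0, 0, 0]]]'

```text
time: 47.75
tcp_pos: [0.4842, 0.2839, 0.1462]
tcp_rot: [179.9, -0.1, 84.5]
force: [0.9, 0.3, 0.2]
gripper_width: 0.771
grasp_force: 0.0
```

```bash
python3 - <<'E'
from h import *
np.set_printoptions(precision=4,suppress=True)
s=manip.sense();print(s['tcp_pos'],s['force'])
im,d=cap('wrist','w8.png');W=pts('wrist',d)
print('knob',rect(W,.585,.63,.305,.35,.063,.08),'plate',rect(W,.587,.628,.307,.347,.050,.060),'inner',rect(W,.587,.628,.307,.347,.030,.050))
print('lips',rect(W,.55,.67,.26,.40,.0705,.08))
m=(abs(W[...,0]-.6077)<.02)&(abs(W[...,1]-.3268)<.02)&(abs(W[...,2]-.055)<.004)
p=W[m];print(np.linalg.lstsq(np.c_[p[:,:2]-p[:,:2].mean(0),np.ones(len(p))],p[:,2],rcond=None)[0])
im,d=cap('top');W=pts('top',d)
print('nut',rect(W,.55,.66,.09,.20,.04,.08))
E
```

```text
[0.4842 0.2839 0.1462] [0.8834 0.2685 0.1595]
knob (873, array([609.1, 326.8]), array([23.1, 23.1]), 71.5, np.float64(70.0)) plate (1939, array([607.5, 327. ]), array([41., 40.]), 0.0, np.float64(56.1)) inner None
lips (1054, array([607.6, 327.1]), array([74.7, 75.9]), 84.5, np.float64(71.5))
[0.0016 0.0003 0.0561]
nut (85, array([601.8, 143.4]), array([39.6, 12. ]), 27.8, np.float64(51.3))
```

View pics/w8.png

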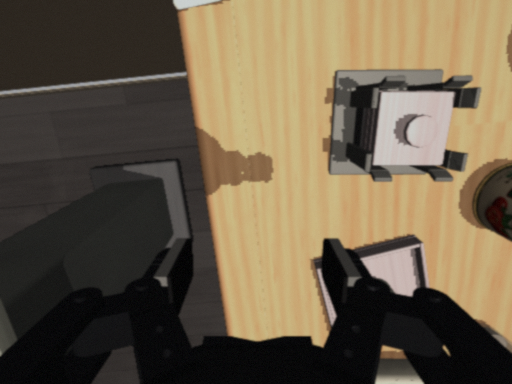

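The cover lies flat in the pocket, knob up, at (415,128). Its plate top is at 56 mm and its knob centre is within 2 mm of the axis. No spacers remain on the worktop, and the nut is in the tray.

```bash
python3 -c "
from plant import manip
print(manip.finish_job())"
```

```text
the job is handed in; nothing more can be done
None
```

I handed in the job at about 48 s: the nut lies in the tray, and the burr block, both spacers and the cover (knob up) are stacked flat in the carrier's pocket. The nut briefly met something while I was carrying it to the tray (about 13 N measured), and no pass/fail verdict came back.

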